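# Vent the worktop steam oven and open its door

### The arm

A 7-joint arm with a two-finger parallel gripper is mounted at the origin on a cart in front of the work surface, level with it; the furniture and walls round the work are solid. World frame = base frame: x ahead of the robot, y to its left, z up, the work surface at z = 0. Lengths are in m, angles in rad, forces in N, time in s.
With the tool pointing down it reaches from about 0.425 to 0.825 m from the base axis. Payload 3.6 kg.
Tool frame: the origin (TCP) lies on the front face of the gripper's body, between the roots of the fingers; the fingertips stand 84 mm ahead of it and the grasp point (between the pads) lies 65 mm ahead of it; z points along the fingers, y is the line along which they close (so a half turn about z gives the same grasp; the last joint's range is limited). The gripper opens to 93 mm and grips with 3 to 60 N. Pads are 15 mm wide; open, the fingers measure 128 mm over their backs; the gripper's body (75 mm by 188 mm) begins 65 mm behind the grasp point.
Start: joints at [1.093, 0.615, -0.013, 1.423, 0.008, 1.103, -0.04], TCP at [0.283, -0.585, 0.303] pointing down, gripper open.
Joint ranges: [-3.12, 3.12], [-0.3, 2.06], [-1.34, 1.32], [0.26, 2.42], [-1.36, 4.5], [0.01, 1.98], [-2.84, 2.84]. Speed limits (rad/s): [2.79, 2.79, 3.14, 3.14, 3.14, 3.14, 3.14].

### API

Orientations are given as a rotation vector (axis times angle).
In Python, from plant import env, cams, ticket gives the robot as it stands. The module is installed in compiled form; this text tells all that it offers.
- The arm moves only by the shell command python3 -m creep 'ROWS'. ROWS is JSON, a list of rows, each an object of numbers: "fingers": the opening, from 0 (shut) to 1 (fully open); "dx", "dy", "dz": the shift along the tool's x, y, z in m; "turn": the turn about the tool's z in rad. A call has 1 to 20 rows; each row shifts and turns the commanded pose from where the row before left it, along the tool's axes as they then stand; what a row does not reach is not made up. A row lasts 1/8 s, in which the tool goes at most 62.5 mm and 10.7 degrees, less where a joint would pass 70% of its speed; a pose out of reach is approached as far as the arm can. A call is refused whole if a number of a shift passes 0.0625 or a number of a turn 0.188, either way. A call with a gripper value outside its range is refused whole. The fingers move at their own pace and stop on an object; the grip force is fixed at half the most. Time passes only in rows, so rows that do not move let the fingers close. It gives the time, the measured TCP pose, the force, the opening and the grip force at its end, in the units of the state.
- env.get_obs(): the state, without advancing time (a new reading comes with each control period).
- cams.snapshot(name): name is "scene" or "top" or "wrist"; returns a dict with "img" (480x640x3 uint8, red, green, blue), "camera_matrix" (3x3 intrinsics, pixels), "rvec" (rotation vector, rad) and "tvec" (3), from world to camera coordinates, as OpenCV has them. Camera axes: x right, y down, z forward; pixel columns grow to the right and rows downward; lengths in m; the calibration is good to about 2 mm. A picture is of the moment at which its call begins. There is no depth.
- ticket.sign_off(): hands the job in; it is judged then, once.
The state is a dict: "time_s": time; "qpos": joint angles; "joint_velocities": joint speeds; "tau": joint torques, N m; "ee_pos": TCP position; "tool_rot": TCP orientation; "wrist_force": force on the tool from outside, world axes, zero at the start; "wrist_torque": the same for the moment, N m; "width": finger opening in m; "grip_force": force on a finger pad.
Only numpy, scipy, OpenCV 4.12 (cv2) and the standard library are available. Lean on these libraries where they do the work, as an engineer would, in place of code of your own. Each camera call takes 0.05 s, during which the arm holds its last target. There are 200 camera calls.

### The job

Steaming is over: vent the small steam oven and open it. Half-press the release key on its top, just to the first stop, and keep it there for about two seconds so that the vent flap stands open while the door is still latched; then press the key fully down so that the door unlatches and springs ajar, let the key come up again, and swing the door wide open by its handle, to nearly square with the oven's front. Leave the other things on the worktop where they are.

Things in the scene. Friction and masses are not known exactly. Their poses are not given: they have to be found in the camera images.
- steam_oven: worktop steam oven, white box, fixed: dark-framed glass door at left, control column with display and dial at right. 300 mm wide (own y), 220 deep (own x), roof 232 mm above the worktop. Origin: centre of its underside; own x points to its back, y to its left. Front face of column and shut door at x = -110 mm. The roof is flat but for key and vent flap
- key_top (a point): centre of the top face of the release key, a flat aluminium key 40 mm (oven x) by 64 mm (oven y) that stands 22 mm proud of the oven's roof over the control column, top face 254 mm above the worktop when it is up; the point sinks with the key, 16 mm in all. Press straight down with the shut fingertips
- release_key (a joint): how far the key is down, m: 0 = up, 0.008 = first stop (half-pressed), 0.016 = fully down. A light spring, about 2 N at the start and 4 N just before the first stop; there a second, preloaded spring is met, which gives way only at 9 to 10 N in all; about 13 N fully down. The door unlatches between 0.0125 and 0.014. The key springs back up when let go
- vent_flap (a joint): steam flap, an aluminium strip 114 x 36 mm on the back part of the oven's roof, lifted by the key, rad: 0 = flat on the roof, about 0.5 with the key at its first stop, about 1.0 with the key fully down
- oven_door (a joint): door angle, rad: 0 = shut, 1.57 = square to the front; upright hinge on its left edge; it swings towards the robot, clockwise seen from above. Latched (below 0.01) until the key is fully pressed; then a sprung pin pushes it ajar to 0.11 to 0.2. Then it moves with light friction (about 1 N at the handle) and stays where it is left; stops at 1.65
- door_hinge (a point): point on the door's hinge axis, at half the door's height (122 mm above the worktop), on the left edge of the door's inner face. The door panel is 202 mm wide from here, 18 mm thick and 212 mm high
- handle_top (a point): upper end, on the centre line, of the door's handle: an upright round steel bar, 12 mm thick, 135 mm long, near the door's right (free) edge, 45 mm in front of the door's face (39 mm clear gap), 191 mm from the hinge axis. Top 228 mm above the worktop. It stands on two posts, the upper one 58 mm below this point, so the top end is free for a grasp or hook from above
- spice_jar: bystander: spice jar, 41 mm across, 105 mm high, in front of the oven's control column; origin at the centre of its underside
- mug_1: bystander: small cream mug, 55 mm high; origin at its underside
- mill_1: bystander: dark wooden pepper mill, 58 mm across, 170 mm high; origin at the centre of its underside
- garlic: bystander: garlic bulb, 54 mm, near the worktop's left edge; origin at its underside
- onion: bystander: red onion, 78 mm, on the wooden board; origin at its underside
- lemon: bystander: lemon, 71 mm, on the wooden board; origin at its underside

How it is judged:
By the outcome, as a careful person would: the job done as asked, in the order asked, and still so for the second after the job is handed in, with the robot touching nothing.
It also fails if it takes over 58 s, if anything falls off the work surface, if the arm or the gripper's body presses on something with over 40 N, if the wrist force passes 120 N, or if a joint passes its speed limit or range.

## Working session

There is one attempt and no reset: what is moved stays moved. The work goes in short steps, Python scripts to look and compute and a shell command to move; the robot and the scene stay as the last step left them, time stands still between calls to the robot, and variables do not carry over. Pictures are saved under pics/ and viewed, at most 10 in all, crops included, and the job is handed in when it is done.

```bash
mkdir -p pics; cat > h.py <<'E'
import numpy as np, cv2
from plant import env, cams, ticket
def snap(n,f):
    s=cams.snapshot(n); cv2.imwrite('pics/'+f,s['img'][:,:,::-1]); np.savez('pics/'+f+'.npz',K=s['camera_matrix'],r=s['rvec'],t=s['tvec']); return s
def ray(f,u,v,z):
    d=np.load('pics/'+f+'.npz'); R=cv2.Rodrigues(d['r'])[0]; c=-R.T@d['t'].ravel(); w=R.T@np.linalg.inv(d['K'])@[u,v,1.]
    return c+w*(z-c[2])/w[2]
def proj(f,P):
    d=np.load('pics/'+f+'.npz'); return cv2.projectPoints(np.array(P,float).reshape(-1,3),d['r'],d['t'],d['K'],None)[0][:,0]
E
python3 - <<'E'
from h import *
snap('scene','s1.png');snap('top','t1.png');o=env.get_obs();print({k:np.round(v,3) for k,v in o.items()})
E
```

```text
{'time_s': np.float64(0.1), 'qpos': array([ 1.094,  0.616, -0.013,  1.425,  0.008,  1.103, -0.04 ]), 'joint_velocities': array([ 0.   , -0.003, -0.001, -0.004,  0.001, -0.   , -0.001]), 'tau': array([ 2.0000e-03, -4.6004e+01,  2.1000e-01, -1.6624e+01, -6.1000e-02,
        1.7000e-02,  0.0000e+00]), 'ee_pos': array([ 0.283, -0.585,  0.302]), 'tool_rot': array([-3.06e+00, -7.02e-01,  1.00e-03]), 'wrist_force': array([-0.706,  0.513,  0.394]), 'wrist_torque': array([-0.02 ,  0.004,  0.016]), 'grip_force': np.float64(0.0), 'width': np.float64(0.093)}
```

View pics/s1.png

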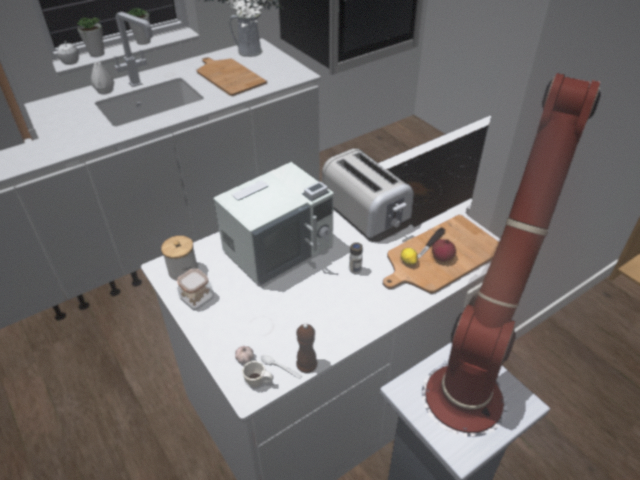

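View pics/t1.png

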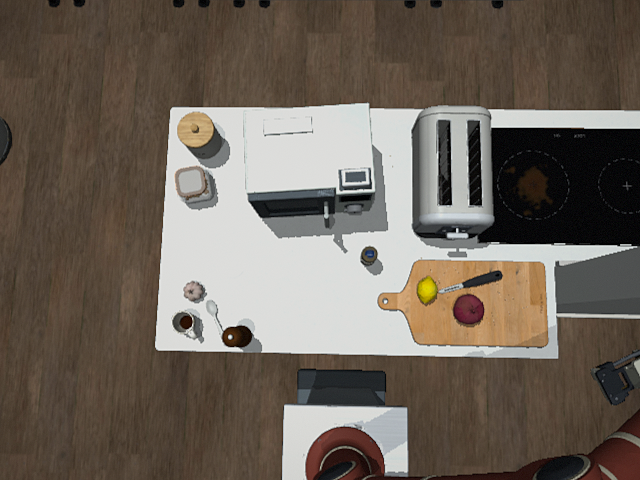

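The scene view shows the oven at centre-left, with the jar in front of its column. In the top view, the key is at about (355,180), the handle at about (327,210) and the jar at (369,256). Next I'll enlarge the oven.

```bash
python3 - <<'E'
from h import *
im=cv2.imread('pics/t1.png')[90:270,230:400]
cv2.imwrite('pics/c1.png',cv2.resize(im,None,fx=3.3,fy=3.3,interpolation=cv2.INTER_CUBIC))
E
```

```text
(no output)
```

View pics/c1.png

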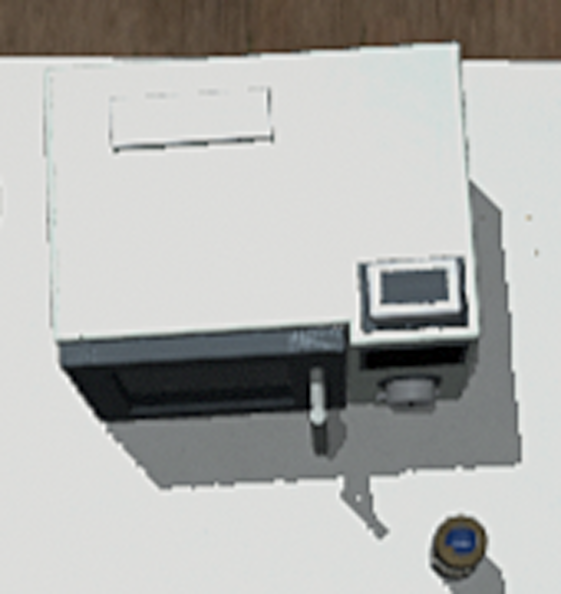

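The crop shows the roof corners at (47,68), (458,44), (478,338) and (57,340), the key top centre at about (415,288), the handle top at about (316,374) and the jar top at (460,538).

```bash
python3 - <<'E'
from h import *
def c(u,v,z): return ray('t1.png',230+u/3.3-.35,90+v/3.3-.35,z)
P=[c(*p,.232) for p in [(47,68),(458,44),(478,338),(57,340)]]
for p in P: print(p.round(4))
print([np.linalg.norm(P[i]-P[(i+1)%4]).round(3) for i in range(4)])
f=P[3]-P[2];yaw=np.arctan2(-f[0],f[1]);b=P[0]-P[1];print('yaw front',yaw,'back',np.arctan2(-b[0],b[1]), 'yaw sides',[np.arctan2(s[1],s[0]) for s in (P[0]-P[3],P[1]-P[2])])
print('key',c(415,288,.254),[c(*p,.254).round(3) for p in [(367,262),(460,258),(466,318),(371,320)]])
h=c(316,374,.228);print('handle',h,'jar',c(460,538,.105))
y=(yaw+np.arctan2(-b[0],b[1]))/2
ex=np.array([np.cos(y),np.sin(y)]);ey=np.array([-ex[1],ex[0]]);C=np.mean(P,0)[:2]
print(C,y,'key in oven',(c(415,288,.254)[:2]-C)@np.c_[ex,ey],'handle',(h[:2]-C)@np.c_[ex,ey])
d=np.load('pics/t1.png.npz');print(-cv2.Rodrigues(d['r'])[0].T@d['t'].ravel())
E
```

```text
[0.8547 0.2546 0.232 ]
[ 0.8753 -0.0401  0.232 ]
[ 0.6597 -0.0552  0.232 ]
[0.6545 0.2394 0.232 ]
[np.float64(0.295), np.float64(0.216), np.float64(0.295), np.float64(0.201)]
yaw front 0.017816486304217918 back 0.06984406812951506 yaw sides [np.float64(0.07586446752860931), np.float64(0.06991791072351541)]
key [ 0.68917468 -0.01023422  0.254     ] [array([0.707, 0.023, 0.254]), array([ 0.711, -0.041,  0.254]), array([ 0.668, -0.045,  0.254]), array([0.666, 0.02 , 0.254])]
handle [0.63343581 0.05737784 0.228     ] jar [ 0.53519819 -0.05112567  0.105     ]
[0.7610322  0.09967375] 0.04383027721686649 key in oven [-0.07660426 -0.10665388] handle [-0.1293271  -0.03666449]
[0.36094962 0.03227108 1.4769881 ]
```

```bash
python3 - <<'E'
from h import *
y=.07;ex=np.array([np.cos(y),np.sin(y)]);ey=np.array([-ex[1],ex[0]]);C=np.array([.759,.102])
def w(a,b,z): return [*(C+a*ex+b*ey),z]
Q={'htop':w(-.155,-.041,.228),'hbot':w(-.155,-.041,.093),'post_h':w(-.155,-.041,.170),'post_d':w(-.11,-.041,.17),'roofFL':w(-.11,.15,.232),'roofBL':w(.11,.15,.232),'doorFLtop':w(-.11,.15,.228),'key':w(-.08,-.108,.254)}
for k,v in Q.items():
  p=proj('t1.png',v)[0];print(k,np.round(v,3),((p-[230,90]+.35)*3.3).round(), 'scene',proj('s1.png',v)[0].round())
E
```

```text
htop [0.607 0.05  0.228] [326. 411.] scene [314. 215.]
hbot [0.607 0.05  0.093] [328. 445.] scene [315. 249.]
post_h [0.607 0.05  0.17 ] [326. 426.] scene [315. 230.]
post_d [0.652 0.053 0.17 ] [323. 366.] scene [305. 223.]
roofFL [0.639 0.244 0.232] [ 50. 362.] scene [252. 234.]
roofBL [0.858 0.259 0.232] [41. 63.] scene [211. 197.]
doorFLtop [0.639 0.244 0.228] [ 51. 363.] scene [252. 235.]
key [ 0.687 -0.011  0.254] [417. 291.] scene [316. 188.]
```

```bash
python3 -m creep '[{"fingers":0,"turn":-0.17,"dz":-0.02},{"fingers":0,"turn":-0.17,"dz":-0.02},{"fingers":0,"turn":-0.17,"dz":-0.02},{"fingers":0,"turn":-0.17,"dz":-0.02},{"fingers":0,"turn":-0.17,"dz":-0.02},{"fingers":0,"turn":-0.17,"dz":-0.02},{"fingers":0,"turn":-0.17}]'; cat >> h.py <<'E'
def tool(P=None):
    o=env.get_obs();R=cv2.Rodrigues(o['tool_rot'])[0];print('t',o['time_s'].round(2),'tcp',o['ee_pos'].round(4),'yaw_y',np.arctan2(R[1,1],R[0,1]).round(4),'z',R[:,2].round(3),'F',o['wrist_force'].round(2),'w',o['width'].round(4))
    if P is not None: print('delta tool',(R.T@(np.array(P)-o['ee_pos'])).round(4))
    return o,R
E
python3 -c "from h import *; tool([.688,-.011,.42])"
```

```text
invalid input at $[0]: expected keys fingers, dx, dy, dz, turn
Traceback (most recent call last):
  File "h.py", line 11, in tool
    o=env.get_obs();R=cv2.Rodrigues(o['tool_rot'])[0];print('t',o['time_s'].round(2),'tcp',o['ee_pos'].round(4),'yaw_y',np.arctan2(R[1,1],R[0,1]).round(4),'z',R[:,2].round(3),'F',o['wrist_force'].round(2),'w',o['width'].round(4))
                                                                ^^^^^^^^^^^^^^^^^
AttributeError: 'float' object has no attribute 'round'
```

All keys are needed in every row.

```bash
sed -i "s/o\['time_s'\].round(2)/round(o['time_s'],2)/; s/o\['width'\].round(4)/round(float(o['width']),4)/" h.py
python3 -m creep '[{"fingers":0,"dx":0,"dy":0,"dz":-0.02,"turn":-0.17},{"fingers":0,"dx":0,"dy":0,"dz":-0.02,"turn":-0.17},{"fingers":0,"dx":0,"dy":0,"dz":-0.02,"turn":-0.17},{"fingers":0,"dx":0,"dy":0,"dz":-0.02,"turn":-0.17},{"fingers":0,"dx":0,"dy":0,"dz":-0.02,"turn":-0.17},{"fingers":0,"dx":0,"dy":0,"dz":-0.02,"turn":-0.17},{"fingers":0,"dx":0,"dy":0,"dz":0,"turn":-0.17}]'
python3 -c "from h import *; tool([.688,-.011,.42])"
```

```text
time_s: 0.98
ee_pos: [0.2834, -0.5853, 0.4242]
tool_rot: [2.134, 2.302, -0.001]
wrist_force: [-1.1, -0.4, -0.4]
width: 0.0274
grip_force: 0.0
t 0.97 tcp [ 0.2834 -0.5853  0.4242] yaw_y 0.0755 z [ 0.001 -0.002 -1.   ] F [-1.08 -0.37 -0.36] w 0.0274
delta tool [0.5422 0.4468 0.0034]
```

```bash

python3 -m creep '[{"fingers":0,"dx":0.0387,"dy":0.0319,"dz":0,"turn":0},{"fingers":0,"dx":0.0387,"dy":0.0319,"dz":0,"turn":0},{"fingers":0,"dx":0.0387,"dy":0.0319,"dz":0,"turn":0},{"fingers":0,"dx":0.0387,"dy":0.0319,"dz":0,"turn":0},{"fingers":0,"dx":0.0387,"dy":0.0319,"dz":0,"turn":0},{"fingers":0,"dx":0.0387,"dy":0.0319,"dz":0,"turn":0},{"fingers":0,"dx":0.0387,"dy":0.0319,"dz":0,"turn":0},{"fingers":0,"dx":0.0387,"dy":0.0319,"dz":0,"turn":0},{"fingers":0,"dx":0.0387,"dy":0.0319,"dz":0,"turn":0},{"fingers":0,"dx":0.0387,"dy":0.0319,"dz":0,"turn":0},{"fingers":0,"dx":0.0387,"dy":0.0319,"dz":0,"turn":0},{"fingers":0,"dx":0.0387,"dy":0.0319,"dz":0,"turn":0},{"fingers":0,"dx":0.0387,"dy":0.0319,"dz":0,"turn":0},{"fingers":0,"dx":0.0387,"dy":0.0319,"dz":0,"turn":0},{"fingers":0,"dx":0,"dy":0,"dz":0,"turn":0}]'
python3 -c "
from h import *; tool([.688,-.011,.36]); snap('wrist','w1.png')"
```

```text
time_s: 2.85
ee_pos: [0.6915, -0.0076, 0.4205]
tool_rot: [-2.129, -2.303, -0.001]
wrist_force: [-1.0, -0.5, 0.6]
width: 0.0006
grip_force: 0.0
t 2.85 tcp [ 0.6915 -0.0076  0.4205] yaw_y 0.0784 z [-0.003  0.004 -1.   ] F [-1.01 -0.53  0.59] w 0.0006
delta tool [-0.0034 -0.0036  0.0605]
```

View pics/w1.png

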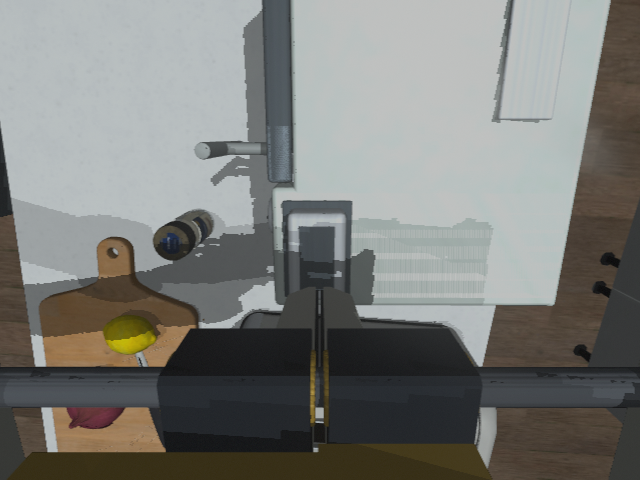

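The wrist view shows the handle top at (204,150), the key top's left corners at (288,213) and (346,213), the column's front-left corner at (275,188) and the jar top at (172,242).

```bash
python3 - <<'E'
from h import *
f='w1.png'
a,b=ray(f,288,213,.254),ray(f,346,213,.254);print('key corners',a.round(4),b.round(4),np.linalg.norm(a-b),np.arctan2(*(b-a)[[1,0]]))
e=(b-a)/np.linalg.norm(b-a); y=.07;ey=np.array([-np.sin(y),np.cos(y),0])
K=(a+b)/2-.032*ey;print('key',K)
print('handle',ray(f,204,150,.228),'FR',ray(f,275,304,.232),'BR',ray(f,554,304,.232),'BL-ish side',ray(f,609,0,.232),'jar',ray(f,172,242,.105))
tool([K[0],K[1],.36])
E
```

```text
key corners [0.6692 0.0191 0.254 ] [0.7077 0.0221 0.254 ] 0.038631230109305525 0.07849361821974692
key [ 0.69070829 -0.01134423  0.254     ]
handle [0.60596253 0.05418611 0.228     ] FR [ 0.66163593 -0.05766776  0.232     ] BR [ 0.87725775 -0.0406083   0.232     ] BL-ish side [0.86078739 0.16581233 0.232     ] jar [ 0.53491272 -0.0523597   0.105     ]
t 2.9 tcp [ 0.691  -0.0109  0.4211] yaw_y 0.0742 z [-0.003  0.001 -1.   ] F [ 0.   -0.22 -0.03] w 0.0007
delta tool [-0.0005 -0.0002  0.0611]
```

```bash

python3 -m creep '[{"fingers":0,"dx":0,"dy":0,"dz":0.04,"turn":0},{"fingers":0,"dx":0,"dy":0,"dz":0.035,"turn":0},{"fingers":0,"dx":0,"dy":0,"dz":0.003,"turn":0},{"fingers":0,"dx":0,"dy":0,"dz":0,"turn":0}]'
python3 -c "
from h import *; tool()"
```

```text
time_s: 3.4
ee_pos: [0.691, -0.0144, 0.3461]
tool_rot: [2.143, 2.295, 0.002]
wrist_force: [0.4, 0.1, -0.3]
width: 0.0001
grip_force: 0.0
t 3.4 tcp [ 0.691  -0.0144  0.3461] yaw_y 0.0684 z [ 0.002 -0.    -1.   ] F [ 0.39  0.13 -0.35] w 0.0001
```

```bash

python3 -m creep '[{"fingers":0,"dx":0,"dy":0,"dz":0.006,"turn":0},{"fingers":0,"dx":0,"dy":0,"dz":0.004,"turn":0},{"fingers":0,"dx":0,"dy":0,"dz":0,"turn":0}]'
python3 -m creep '[{"fingers":0,"dx":0,"dy":0,"dz":0.003,"turn":0},{"fingers":0,"dx":0,"dy":0,"dz":0,"turn":0}]'
```

```text
time_s: 3.78
ee_pos: [0.6913, -0.0133, 0.3357]
tool_rot: [2.141, 2.296, 0.003]
wrist_force: [0.4, -0.5, 3.1]
width: 0.0005
grip_force: 1.3
time_s: 4.03
ee_pos: [0.6913, -0.0134, 0.3322]
tool_rot: [2.141, 2.297, 0.002]
wrist_force: [1.8, -0.0, 2.2]
width: 0.0005
grip_force: 1.6
```

```bash

python3 -m creep '[{"fingers":0,"dx":0,"dy":0,"dz":0.002,"turn":0},{"fingers":0,"dx":0,"dy":0,"dz":0,"turn":0}]'
python3 -c "
from h import *; tool();s=snap('top','t2.png')"
python3 -m creep '[{"fingers":0,"dx":0,"dy":0,"dz":0.001,"turn":0},{"fingers":0,"dx":0,"dy":0,"dz":0,"turn":0}]'
python3 -c "
from h import *; tool();s=snap('scene','s3.png');a=cv2.imread('pics/s1.png')[150:300,190:360];b=cv2.imread('pics/s3.png')[150:300,190:360]
cv2.imwrite('pics/c3.png',cv2.resize(np.hstack([a,b]),None,fx=2.3,fy=2.3,interpolation=cv2.INTER_CUBIC))"
```

```text
time_s: 4.28
ee_pos: [0.6913, -0.0133, 0.3306]
tool_rot: [2.141, 2.297, 0.003]
wrist_force: [2.4, -0.8, 3.7]
width: 0.0005
grip_force: 2.4
t 4.28 tcp [ 0.6913 -0.0133  0.3306] yaw_y 0.0699 z [ 0.002  0.    -1.   ] F [ 2.39 -0.78  3.66] w 0.0005
time_s: 4.58
ee_pos: [0.6913, -0.0134, 0.3305]
tool_rot: [2.141, 2.296, 0.003]
wrist_force: [-0.3, -1.1, 8.2]
width: 0.0004
grip_force: 4.0
t 4.58 tcp [ 0.6913 -0.0134  0.3305] yaw_y 0.0697 z [ 0.003 -0.    -1.   ] F [-0.28 -1.12  8.18] w 0.0004
```

View pics/c3.png

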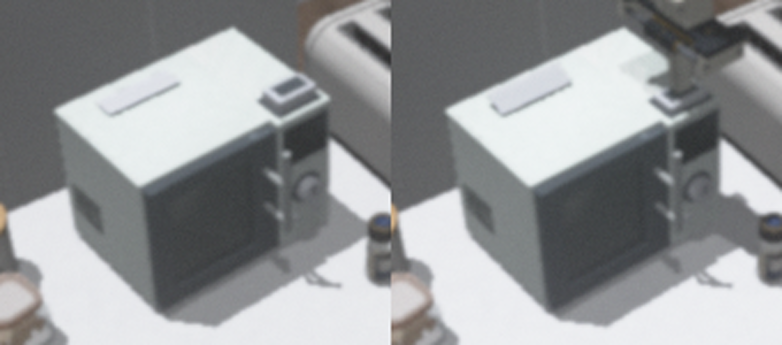

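The flap at (530,88) in the right half of the crop stands up, and the door is shut. The force has jumped to 8 N with the key no lower, so this is the first stop. I'll ease off slightly and hold.

```bash

python3 -m creep '[{"fingers":0,"dx":0,"dy":0,"dz":-0.0004,"turn":0},{"fingers":0,"dx":0,"dy":0,"dz":0,"turn":0},{"fingers":0,"dx":0,"dy":0,"dz":0,"turn":0},{"fingers":0,"dx":0,"dy":0,"dz":0,"turn":0},{"fingers":0,"dx":0,"dy":0,"dz":0,"turn":0},{"fingers":0,"dx":0,"dy":0,"dz":0,"turn":0},{"fingers":0,"dx":0,"dy":0,"dz":0,"turn":0}]'
python3 -m creep '[{"fingers":0,"dx":0,"dy":0,"dz":0,"turn":0},{"fingers":0,"dx":0,"dy":0,"dz":0,"turn":0},{"fingers":0,"dx":0,"dy":0,"dz":0,"turn":0},{"fingers":0,"dx":0,"dy":0,"dz":0,"turn":0},{"fingers":0,"dx":0,"dy":0,"dz":0,"turn":0},{"fingers":0,"dx":0,"dy":0,"dz":0,"turn":0},{"fingers":0,"dx":0,"dy":0,"dz":0,"turn":0}]'
```

```text
time_s: 5.5
ee_pos: [0.6913, -0.0133, 0.3305]
tool_rot: [2.141, 2.296, 0.003]
wrist_force: [1.0, -1.7, 7.2]
width: 0.0003
grip_force: 3.4
time_s: 6.38
ee_pos: [0.6913, -0.0134, 0.3305]
tool_rot: [2.141, 2.296, 0.003]
wrist_force: [1.7, -0.9, 7.3]
width: 0.0008
grip_force: 3.4
```

```bash

python3 -m creep '[{"fingers":0,"dx":0,"dy":0,"dz":0.004,"turn":0},{"fingers":0,"dx":0,"dy":0,"dz":0.004,"turn":0},{"fingers":0,"dx":0,"dy":0,"dz":0.002,"turn":0},{"fingers":0,"dx":0,"dy":0,"dz":0.0005,"turn":0},{"fingers":0,"dx":0,"dy":0,"dz":0,"turn":0},{"fingers":0,"dx":0,"dy":0,"dz":0,"turn":0}]'
```

```text
time_s: 7.12
ee_pos: [0.6912, -0.0133, 0.3225]
tool_rot: [2.141, 2.295, 0.004]
wrist_force: [-2.5, -0.6, 14.0]
width: 0.001
grip_force: 7.0
```

```bash

python3 -m creep '[{"fingers":0,"dx":0,"dy":0,"dz":-0.02,"turn":0},{"fingers":0,"dx":0,"dy":0,"dz":-0.04,"turn":0},{"fingers":0,"dx":0,"dy":0,"dz":-0.04,"turn":0},{"fingers":0.33,"dx":0,"dy":0,"dz":0,"turn":0},{"fingers":0.33,"dx":0,"dy":0,"dz":0,"turn":0}]'
python3 -c "
from h import *; tool(); snap('wrist','w2.png')"
```

```text
time_s: 7.75
ee_pos: [0.69, -0.0132, 0.4166]
tool_rot: [-2.139, -2.296, 0.005]
wrist_force: [0.4, 0.4, -0.3]
width: 0.0158
grip_force: 0.0
t 7.75 tcp [ 0.69   -0.0132  0.4166] yaw_y 0.0706 z [-0.005 -0.    -1.   ] F [ 0.43  0.42 -0.31] w 0.0158
```

View pics/w2.png

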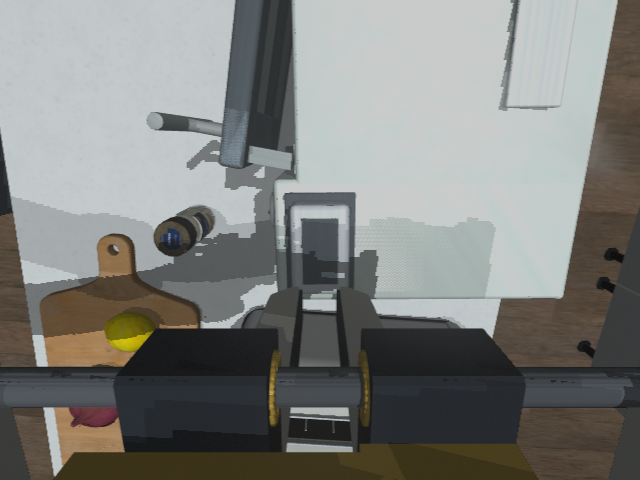

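```bash
python3 - <<'E'
from h import *
f='w2.png';p=ray(f,154,121,.228);print('handle',p)
H=np.array([.6545,.2494]);r=p[:2]-H;print(np.linalg.norm(r));r0=np.array([.606,.0542])-H
th=np.arctan2(*r0[::-1])-np.arctan2(*r[::-1]);print('theta',th, 'yaw_y want',.075-th)
print('closed chk',ray(f,288,193,.254))
for n,(u,v) in dict(mill=(236,337),jar=(369,256)).items(): print(n,ray('t1.png',u,v,.17))
a=.075-1.5;print('final handle',H-.191*np.array([-np.sin(a),np.cos(a)])-.063*np.array([np.cos(a),np.sin(a)]))
tool([p[0],p[1],.42])
E
```

```text
handle [0.57220846 0.06531229 0.228     ]
0.2016437047403626
theta 0.17684427452535356 yaw_y want -0.10184427452535356
closed chk [0.66735755 0.02671735 0.254     ]
mill [0.32384242 0.26148733 0.17      ]
jar [ 0.51900915 -0.04711274  0.17      ]
final handle [0.45637375 0.28398306]
t 7.8 tcp [ 0.69   -0.0134  0.4161] yaw_y 0.0705 z [-0.005 -0.    -1.   ] F [ 0.11 -0.99  0.18] w 0.0199
delta tool [ 0.0868 -0.112  -0.0033]
```

```bash

python3 -m creep '[{"fingers":0.33,"dx":0.0289,"dy":-0.0373,"dz":0,"turn":0},{"fingers":0.33,"dx":0.0289,"dy":-0.0373,"dz":0,"turn":0},{"fingers":0.33,"dx":0.029,"dy":-0.0374,"dz":0,"turn":0},{"fingers":0.33,"dx":0,"dy":0,"dz":0,"turn":0.172},{"fingers":0.33,"dx":0,"dy":0,"dz":0.03,"turn":0},{"fingers":0.33,"dx":0,"dy":0,"dz":0.03,"turn":0},{"fingers":0.33,"dx":0,"dy":0,"dz":0,"turn":0},{"fingers":0.33,"dx":0,"dy":0,"dz":0,"turn":0}]'
python3 -c "
from h import *; tool([.5722,.0653,.284]); snap('wrist','w3.png')"
```

```text
time_s: 8.8
ee_pos: [0.5731, 0.0655, 0.3589]
tool_rot: [-2.332, -2.105, -0.0]
wrist_force: [0.4, 0.0, 1.2]
width: 0.0306
grip_force: 0.0
t 8.8 tcp [0.5731 0.0655 0.3589] yaw_y -0.102 z [-0.  0. -1.] F [0.35 0.   1.16] w 0.0306
delta tool [-0.0003 -0.0009  0.0749]
```

View pics/w3.png

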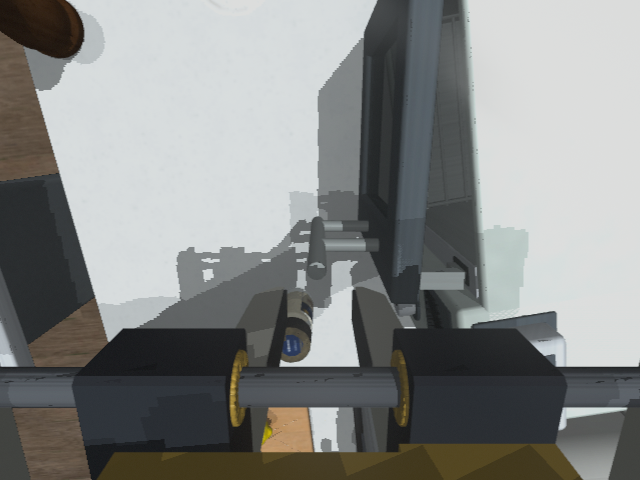

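The handle top is at (317,270), midway between the fingertips at about (283,292) and (355,292).

```bash
python3 -c "
from h import *; p=ray('w3.png',317,270,.228);print(p); tool([p[0],p[1],.284])"
python3 -m creep '[{"fingers":0.33,"dx":0,"dy":0,"dz":0.03,"turn":0},{"fingers":0.33,"dx":0,"dy":0,"dz":0.025,"turn":0},{"fingers":0.33,"dx":0,"dy":0,"dz":0.02,"turn":0},{"fingers":0.2,"dx":0,"dy":0,"dz":0,"turn":0},{"fingers":0.2,"dx":0,"dy":0,"dz":0,"turn":0}]'
```

```text
[0.57293693 0.06584472 0.228     ]
t 8.85 tcp [0.5734 0.0656 0.3595] yaw_y -0.102 z [ 0.001  0.001 -1.   ] F [0.45 1.2  0.37] w 0.0305
delta tool [ 0.0001 -0.0006  0.0755]
time_s: 9.48
ee_pos: [0.5738, 0.0657, 0.2852]
tool_rot: [2.331, 2.104, 0.004]
wrist_force: [-0.4, 0.1, -0.3]
width: 0.0192
grip_force: 0.0
```

```bash

python3 -m creep '[{"fingers":0.2,"dx":0.0072,"dy":-0.0188,"dz":0,"turn":0.1},{"fingers":0.2,"dx":0.0072,"dy":-0.0188,"dz":0,"turn":0.1},{"fingers":0.2,"dx":0.0072,"dy":-0.0188,"dz":0,"turn":0.1},{"fingers":0.2,"dx":0.0072,"dy":-0.0188,"dz":0,"turn":0.1},{"fingers":0.2,"dx":0.0072,"dy":-0.0188,"dz":0,"turn":0.1},{"fingers":0.2,"dx":0,"dy":0,"dz":0,"turn":0}]'
cat > arc.py <<'E'
from h import *
H=np.array([.6545,.2494]);o,R=tool()
r=o['ee_pos'][:2]-H;print('rad',np.linalg.norm(r),'theta',np.arctan2(-.1952,-.0485)-np.arctan2(r[1],r[0]), 'theta yaw',.075-np.arctan2(R[1,1],R[0,1]))
E
python3 arc.py
```

```text
time_s: 10.22
ee_pos: [0.4946, 0.1289, 0.2853]
tool_rot: [2.777, 1.469, 0.005]
wrist_force: [-0.5, -0.5, 0.3]
width: 0.0187
grip_force: 0.0
t 10.22 tcp [0.4946 0.1289 0.2853] yaw_y -0.5973 z [ 0.003  0.001 -1.   ] F [-0.54 -0.53  0.27] w 0.0187
rad 0.20017363571598265 theta 0.6815883161025884 theta yaw 0.6723179648096322
```

```bash

python3 -m creep '[{"fingers":0.2,"dx":0.0072,"dy":-0.0188,"dz":0,"turn":0.1},{"fingers":0.2,"dx":0.0072,"dy":-0.0188,"dz":0,"turn":0.1},{"fingers":0.2,"dx":0.0072,"dy":-0.0188,"dz":0,"turn":0.1},{"fingers":0.2,"dx":0.0072,"dy":-0.0188,"dz":0,"turn":0.1},{"fingers":0.2,"dx":0.0072,"dy":-0.0188,"dz":0,"turn":0.1},{"fingers":0.2,"dx":0.0072,"dy":-0.0188,"dz":0,"turn":0.1},{"fingers":0.2,"dx":0.0072,"dy":-0.0188,"dz":0,"turn":0.1},{"fingers":0.2,"dx":0.0072,"dy":-0.0188,"dz":0,"turn":0.1},{"fingers":0.2,"dx":0.005,"dy":-0.0132,"dz":0,"turn":0.07},{"fingers":0.2,"dx":0,"dy":0,"dz":0,"turn":0},{"fingers":0.2,"dx":0,"dy":0,"dz":0,"turn":0}]'
python3 arc.py
```

```text
time_s: 11.6
ee_pos: [0.4586, 0.2919, 0.2839]
tool_rot: [3.137, 0.156, 0.0]
wrist_force: [0.1, -0.4, 0.3]
width: 0.0187
grip_force: 0.0
t 11.6 tcp [0.4586 0.2919 0.2839] yaw_y -1.4714 z [ 0. -0. -1.] F [ 0.09 -0.39  0.33] w 0.0187
rad 0.20050883161115537 theta -4.742108527701044 theta yaw 1.546359035444422
```

```bash

python3 -m creep '[{"fingers":0.33,"dx":0,"dy":0,"dz":0,"turn":0},{"fingers":0.33,"dx":0,"dy":0,"dz":0,"turn":0},{"fingers":0.33,"dx":0,"dy":0,"dz":-0.02,"turn":0},{"fingers":0.33,"dx":0,"dy":0,"dz":-0.04,"turn":0},{"fingers":0.33,"dx":0,"dy":0,"dz":-0.05,"turn":0},{"fingers":0.33,"dx":0,"dy":0,"dz":-0.05,"turn":0},{"fingers":0.33,"dx":0,"dy":0,"dz":0,"turn":0}]'
python3 -c "
from h import *; tool(); snap('scene','s4.png')"
```

```text
time_s: 12.48
ee_pos: [0.4592, 0.2933, 0.4482]
tool_rot: [-3.132, -0.155, -0.013]
wrist_force: [0.7, 0.2, 0.4]
width: 0.0303
grip_force: 0.0
t 12.47 tcp [0.4592 0.2933 0.4482] yaw_y -1.472 z [ 0.008  0.006 -1.   ] F [0.72 0.21 0.4 ] w 0.0303
```

View pics/s4.png

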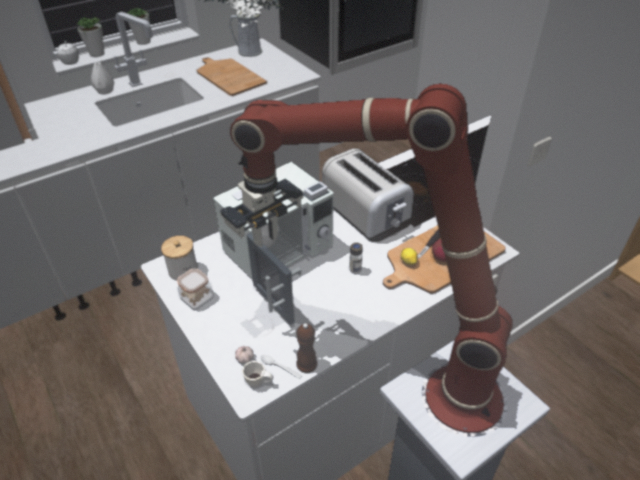

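The picture shows the door standing square to the oven's front, from (255,240) to (290,320). The key is up at (318,190), the jar, mill, mug and garlic haven't moved, and the gripper is clear of everything.

```bash
python3 -c "
from plant import ticket; print(ticket.sign_off())"
```

```text
the job is handed in; nothing more can be done
None
```

The oven was vented with the key held at its first stop for about 2 s, then unlatched, and its door now stands open at about 1.54 rad; nothing else on the worktop was moved, and the job is handed in at about 12.5 s.

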